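# Seal the rub tub on the braai shelf

## Robot

A 7-joint arm with a two-finger parallel gripper is mounted at the origin on the work surface. World frame = base frame: x ahead of the robot, y to its left, z up, the work surface at z = 0. Lengths are in m, angles in rad, forces in N, time in s.
With the tool pointing down it reaches from about 0.4 to 0.875 m from the base axis. Payload 19.3 kg.
Tool frame: the origin (TCP) lies midway between the tips of the shut fingers; the grasp point (between the pads) lies 19 mm behind it; x points along the fingers, z is the direction in which the jaws open and shut, and the axes are right-handed (so a half turn about x gives the same grasp; the last joint's range is limited). The gripper opens to 85 mm and grips with 20 to 120 N. Pads are 22 mm wide; open, the fingers measure 114 mm over their backs; the gripper's body (76 mm by 85 mm) begins 54 mm behind the grasp point. The pads swing forward as they close: fully open they stand 13 mm farther back than shut.
Start: joints at [-1.42, 0.521, -0.036, 1.599, 0.021, 1.021, -0.113], TCP at [0.137, 0.61, 0.196] pointing down, gripper open.
Joint ranges: [-2.91, 2.91], [-0.3, 2.13], [-1.5, 1.42], [0.17, 2.43], [-1.26, 4.41], [0.16, 1.93], [-2.52, 2.52]. Speed limits (rad/s): [1.89, 1.89, 2.39, 2.39, 3.01, 3.01, 3.01].

## Interface

Orientations are given as a 3x3 rotation matrix whose columns are the frame's x, y, z axes.
In Python, from rig import manip gives the robot as it stands.
- The arm moves only by the tool apply_moves, never from a script. Its argument "plan" is one flat list of numbers, 4 for each row, row after row: the shift along the tool's x, y, z in cm, then the turn about the tool's x in rad. In form: [tx, ty, tz, turn, tx, ty, tz, turn, ...]. A call has 1 to 12 rows; each row is the pose to reach, as a shift and turn from the pose measured when the call began, along the tool's axes at that moment; what a row does not reach only later rows make up. A row lasts 1/12 s, in which the tool goes at most 41.7 mm and 7.16 degrees, less where a joint would pass 70% of its speed; a pose out of reach is approached as far as the arm can. A call with a gripper value outside its range is refused whole. "jaw" is the opening, from 0 (shut) to 1 (fully open), set as the call begins (left out, the last holds). The fingers move at their own pace and stop on an object; the grip force is fixed at half the most. Time passes only in rows, so rows that repeat a pose let the fingers close. It gives the time, the measured TCP pose, the force and the opening at its end, in the units of the state.
- manip.observe(): the state, without advancing time (a new reading comes with each control period).
- manip.get_image(name): name is "side" or "top"; returns a dict with "color" (400x640x3 uint8, red, green, blue), "camera_matrix" (3x3 intrinsics, pixels), "k1" (the pictures are not rectified: a ray, as slopes to the right and down, at radius r is drawn at 1 + k1 r^2 times it, then the intrinsics apply), "camera_from_world" (4x4, takes a point from world to camera coordinates). Camera axes: x right, y up, looking along -z (the intrinsics and any distortion apply to the point x, -y, -z); pixel columns grow to the right and rows downward; lengths in m; the calibration is good to about 2 mm. A picture is of the moment at which its call begins. There is no depth.
- manip.finish_job(): hands the job in, once; it reports no verdict.
The state is a dict: "time_s": time; "q": joint angles; "qd": joint speeds; "effort": joint torques, N m; "ee_pos": TCP position; "eef_rot": TCP orientation; "wrist_force": force on the tool from outside, world axes, zero at the start; "torque": the same for the moment, N m; "width": finger opening in m.
Only numpy, scipy, OpenCV 4.12 (cv2) and the standard library are available. Lean on these libraries where they do the work, as an engineer would, in place of code of your own. Each camera call takes 0.05 s, during which the arm holds its last target. There are 200 camera calls.

## Task

Of the three rub tubs on the braai shelf, the one with the orange lid has its lid only resting on its rubber seal. Press that lid down near each of its four corners, one corner after another, until it sits fully home and level all round. Do not press or shift the green-lidded and blue-lidded tubs, and leave the orange-lidded tub standing where it is.

Things in the scene. Friction and masses are not known exactly. Their poses are not given: they have to be found in the camera images.
- lid_mid (a point): centre of the top face of the loose, stiff, square orange lid, 104 x 104 x 23 mm, x and y along its sides, z up. At each corner, 34 mm from the centre along x and along y, a flat white dot 22 mm across: press there with 12 to 20 N. The seal under each corner gives at about 8 N, goes down 7 mm to a hard stop and stays; meanwhile the lid tilts and the corner across may rise 7 mm.
- tub: the loose white tub under the orange lid, 0.9 kg, 92 x 92 mm, 90 mm tall to its rim, origin at the centre of its underside, z up, x and y along its sides and the lid's. The lid's top is 102 mm above this origin at the start, 95 mm when fully home. A dark seal band about 9 mm high shows between lid and collar while the lid is up, 2 mm when home.
- tub_green: a like white tub with a green lid, loose, about 0.9 kg, already sealed, 104 x 104 x 95 mm, origin at the centre of its underside: a bystander to leave alone
- tub_blue: a like white tub with a blue lid, loose, about 0.9 kg, already sealed, 104 x 104 x 95 mm, origin at the centre of its underside: a bystander to leave alone
Not all that is in view belongs to the job. Leave any pink or red look-alike of the tub alone. Of the things that look like the part that bears lid_mid, the smaller one is meant.

How it is judged:
On the way:
1. the orange lid goes down at a corner or side first, not all at once: it tilts by more than 1.7 degrees for a tenth of a second (angle between lid_mid's own z axis and vertical above 0.03 rad), for 0.1 s.
At the end, for the whole second after the job is handed in: The orange lid's top centre is at most 97.3 mm above its tub's underside (95 mm is home), level with the tub to 2 degrees and centred to 12 mm; that tub stands upright, at rest, within 30 mm of its start; the green-lidded and blue-lidded tubs are within 20 mm of their starts (z of lid_mid in the frame of tub below 0.0973 m and angle between the z axis of lid_mid and the z axis of tub, either way round below 0.035 rad and horizontal distance between lid_mid and tub below 0.012 m and angle between tub's own z axis and vertical below 0.1 rad and distance of tub from where it was at the start of the episode below 0.03 m and linear speed of tub below 0.02 m/s and distance of each of tub_green, tub_blue from where it was at the start of the episode below 0.02 m); the robot touches nothing.
It fails at once if the green-lidded tub is pressed with more than 5 N (contact force between the fingers and tub_green above 5 N).
It fails at once if the blue-lidded tub is pressed with more than 5 N (contact force between the fingers and tub_blue above 5 N).
It also fails if it takes over 48 s, if anything falls off the work surface, if the arm or the gripper's body presses on something with over 40 N, if the wrist force passes 120 N, or if a joint passes its speed limit or range.

## Working session

There is one attempt and no reset: what is moved stays moved. The work goes in short steps, Python scripts to look and compute and a tool call to move; the robot and the scene stay as the last step left them, time stands still between calls to the robot, and variables do not carry over. Pictures are saved under pics/ and viewed, about 8 in all and at most 12, crops included, and the job is handed in when it is done.

Besides the shell and the picture viewer there is one more tool, called after ">>>" as name(argument=value, ...) on one line, values as JSON. apply_moves: Moves the arm, as the interface text tells. Its arguments: {"type":"object","properties":{"plan":{"type":"array","items":{"type":"number"}},"jaw":{"type":"number"}},"required":["plan"]}

```bash
mkdir -p pics; ls; python3 - <<'E'
from rig import manip
import cv2,numpy as np
s=manip.observe()
for k in s: print(k,np.round(s[k],3).tolist())
for n in("side","top"):
    d=manip.get_image(n); cv2.imwrite(f"pics/{n}0.png",d["color"][...,::-1]); np.savez(f"{n}0.npz",**d)
    print(n,np.round(d["camera_matrix"],1).tolist(),d["k1"],np.round(d["camera_from_world"],3).tolist())
E
```

```text
pics
time_s 0.0
q [-1.42, 0.522, -0.036, 1.6, 0.021, 1.021, -0.113]
qd [-0.0, 0.001, 0.001, 0.0, -0.001, -0.002, 0.0]
effort [-0.002, -92.711, 1.979, -36.992, 0.018, 0.008, -0.0]
ee_pos [0.137, 0.609, 0.196]
eef_rot [[-0.0, -0.976, 0.219], [-0.001, 0.219, 0.976], [-1.0, -0.0, -0.001]]
wrist_force [-0.457, 0.457, 0.689]
torque [0.038, 0.014, 0.098]
width 0.086
side [[471.6, 0.0, 323.8], [0.0, 471.6, 192.7], [0.0, 0.0, 1.0]] 0.04597888758933741 [[0.779, -0.626, 0.002, -0.288], [0.386, 0.483, 0.786, -0.308], [-0.493, -0.612, 0.618, -1.282], [0.0, 0.0, 0.0, 1.0]]
top [[463.0, 0.0, 319.2], [0.0, 463.0, 205.9], [0.0, 0.0, 1.0]] -0.07837055848213949 [[-0.013, -1.0, 0.01, 0.101], [0.999, -0.013, 0.05, -0.476], [-0.05, 0.011, 0.999, -1.362], [0.0, 0.0, 0.0, 1.0]]
```

View pics/side0.png

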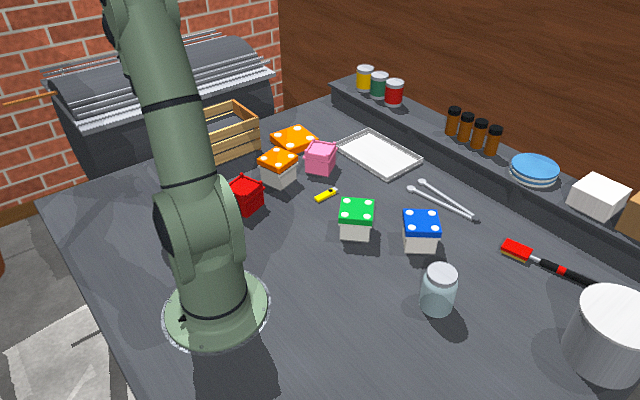

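View pics/top0.png

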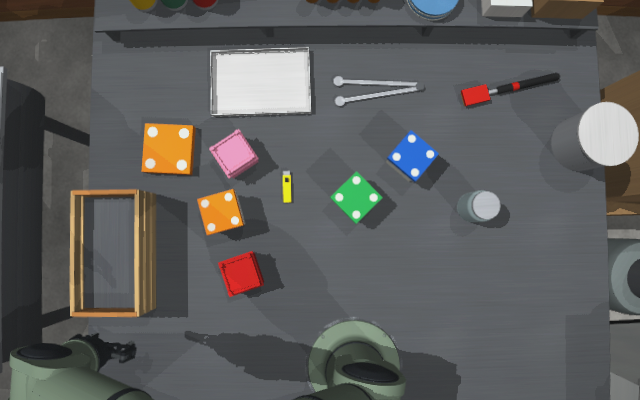

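The top view shows the small orange lid at about (220,212) with four white dots. The larger orange look-alike is at (167,149). Pink and red look-alikes stand close to the small lid, at (233,154) and (241,273). Green is at (356,197) and blue at (413,156).

```bash
cat > h.py <<'E'
import numpy as np, cv2
from rig import manip
def ray(d,uv):
    K=d["camera_matrix"];T=d["camera_from_world"];k=float(d["k1"])
    p=cv2.undistortPoints(np.array([[uv]],float),K,np.array([k,0,0,0,0.]))[0,0]
    R=T[:3,:3]; return -R.T@T[:3,3], R.T@np.array([p[0],-p[1],-1])
def plane(d,uv,z):
    o,v=ray(d,uv); return o+v*(z-o[2])/v[2]
def tri(d1,u1,d2,u2):
    (a,v),(b,w)=ray(d1,u1),ray(d2,u2)
    s=np.linalg.lstsq(np.c_[v,-w],b-a,rcond=None)[0]; p,q=a+s[0]*v,b+s[1]*w
    return (p+q)/2,np.linalg.norm(p-q)
def lid(d,box):
    """orange outline and white dots of the lid inside box (u0,v0,u1,v1)"""
    x0,y0,x1,y1=box; c=d["color"][y0:y1,x0:x1]; h=cv2.cvtColor(c,cv2.COLOR_RGB2HSV)
    m=cv2.inRange(h,(8,150,90),(22,255,255))
    cs=cv2.findContours(m,cv2.RETR_EXTERNAL,cv2.CHAIN_APPROX_NONE)[0]; o=max(cs,key=cv2.contourArea)
    f=cv2.drawContours(np.zeros_like(m),[cv2.convexHull(o)],-1,255,-1)
    w=cv2.inRange(h,(0,0,150),(179,110,255))&f
    n,_,st,ce=cv2.connectedComponentsWithStats(w)
    dots=[ce[i]+[x0,y0] for i in range(1,n) if st[i,4]>25]
    return cv2.minAreaRect(o),np.array(dots),st[1:,4]
E
python3 - <<'E'
from h import *
t=np.load("top0.npz");s=np.load("side0.npz")
r,dt,a=lid(t,(190,180,250,242)); print(dt.round(1),a)
P=np.array([plane(t,u,.102) for u in dt]); print(P.round(4),P.mean(0))
r,ds,a=lid(s,(253,143,301,178)); print(ds.round(1),a)
for u in ds: print(plane(s,u,.102).round(4))
for u in dt:
    print([ (tri(t,u,s,v)[0].round(4).tolist(),round(tri(t,u,s,v)[1],4)) for v in ds if tri(t,u,s,v)[1]<.008])
for n,b in(("red",(215,245,268,300)),("pink",(205,125,262,182))):
    x0,y0,x1,y1=b;h=cv2.cvtColor(t["color"][y0:y1,x0:x1],cv2.COLOR_RGB2HSV)
    m=((h[...,1]>70)&((h[...,0]>150)|(h[...,0]<6))).astype(np.uint8)
    c=cv2.boxPoints(cv2.minAreaRect(max(cv2.findContours(m,0,1)[0],key=cv2.contourArea)))+[x0,y0]
    print(n,[plane(t,u,.09)[:2].round(3).tolist() for u in c])
E
```

```text
[[227.9 196.5]
 [204.5 203.1]
 [234.4 220.2]
 [210.8 226.6]] [53 53 57 52]
[[0.5018 0.3492 0.102 ]
 [0.4844 0.4146 0.102 ]
 [0.4359 0.3313 0.102 ]
 [0.4188 0.397  0.102 ]] [0.46018775 0.37300274 0.102     ]
[[289.7 144.7]] [30 21 20 20 23]
[0.5373 0.4086 0.102 ]
[([0.4958, 0.3417, 0.1515], np.float64(0.0059))]
[]
[]
[]
red [[0.32, 0.384], [0.354, 0.281], [0.256, 0.249], [0.222, 0.351]]
pink [[0.641, 0.407], [0.697, 0.322], [0.604, 0.261], [0.549, 0.346]]
```

Dot spacing at z = 0.102 comes out at 67.7 mm against the stated 68 mm, so the height is right. The lid centre is (0.460, 0.373) with yaw about 15°. I'll shut the jaws and move above the first dot.

>>> apply_moves(plan=[0, -3.4, -1.4, 0, 0, -6.9, -2.9, 0, 0, -10.3, -4.3, 0, 0, -13.8, -5.8, 0, 0, -17.2, -7.2, 0, 0, -20.6, -8.7, 0, 0, -24.1, -10.1, 0, 0, -27.5, -11.6, 0, 0, -31.0, -13.0, 0, 0, -34.4, -14.5, 0, 0, -37.9, -15.9, 0, 0, -41.3, -17.4, 0], jaw=0)

```text
time_s: 1.1
ee_pos: [0.503, 0.3479, 0.1957]
eef_rot: [[-0.0, -0.976, 0.219], [-0.001, 0.219, 0.976], [-1.0, 0.0, -0.001]]
wrist_force: [-0.4, 0.7, -0.7]
width: 0.0002
```

>>> apply_moves(plan=[0, 0, 0, 0])

```text
time_s: 1.18
ee_pos: [0.5085, 0.3419, 0.1954]
eef_rot: [[0.002, -0.974, 0.226], [-0.004, 0.226, 0.974], [-1.0, -0.002, -0.003]]
wrist_force: [0.6, -0.3, -0.5]
width: 0.0003
```

>>> apply_moves(plan=[1.5, 0.4, 0.3, 0, 3.5, 0.8, 0.6, 0, 5.5, 0.8, 0.6, 0, 7, 0.8, 0.6, 0, 8, 0.8, 0.6, 0, 8, 0.8, 0.6, 0, 8, 0.8, 0.6, 0])

```text
time_s: 1.77
ee_pos: [0.5022, 0.3491, 0.1154]
eef_rot: [[0.001, -0.974, 0.226], [-0.004, 0.226, 0.974], [-1.0, -0.002, -0.004]]
wrist_force: [-0.6, -0.9, 0.3]
width: -0.0001
```

```bash
python3 - <<'E'
from h import *
s=manip.observe(); print(s["ee_pos"].round(4) if hasattr(s["ee_pos"],"round") else s["ee_pos"],s["wrist_force"])
a=manip.get_image("side")["color"][110:220,220:350];b=manip.get_image("top")["color"][160:270,160:290]
cv2.imwrite("pics/c1.png",cv2.resize(np.hstack([a,b]),None,fx=3,fy=3,interpolation=2)[...,::-1])
E
```

```text
[0.5022 0.3491 0.1154] [-0.6196091  -0.92610771  0.28160943]
```

View pics/c1.png

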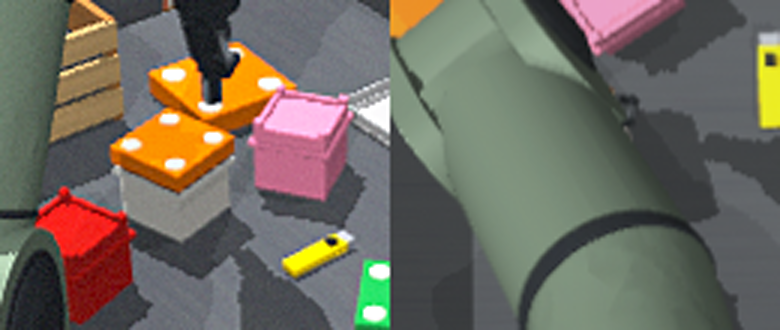

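The tip, at about (290,143) in the side view, looks farther back than dot A, which sits near (291,156). I'll check by triangulation.

```bash
cat >> h.py <<'E'
def proj(d,p):
    T=d["camera_from_world"];c=T[:3,:3]@p+T[:3,3];x,y=c[0]/-c[2],-c[1]/-c[2];f=1+float(d["k1"])*(x*x+y*y)
    K=d["camera_matrix"];return np.array([K[0,0]*x*f+K[0,2],K[1,1]*y*f+K[1,2]])
E
python3 - <<'E'
from h import *
t=np.load("top0.npz");s=np.load("side0.npz")
D=np.array([[227.9,196.5],[204.5,203.1],[234.4,220.2],[210.8,226.6]]) 
for u in D: print(proj(s,plane(t,u,.102)).round(1))
print("tcp",proj(s,np.array([.5022,.3491,.1154])))
for u in D:
  for v in [(276.3,149.3),(291,155.7),(278.3,164.3),(263.3,158)]:
    p,e=tri(t,u,s,v)
    print(u,v,p.round(4),round(e,4))
E
```

```text
[291.3 155. ]
[276.8 148.9]
[278.8 163.9]
[264.3 157.3]
tcp [291.23481044 151.85416816]
[227.9 196.5] (276.3, 149.3) [0.4778 0.3585 0.1316] 0.0526
[227.9 196.5] (291, 155.7) [0.5017 0.3501 0.0988] 0.001
[227.9 196.5] (278.3, 164.3) [0.4858 0.3707 0.0576] 0.0466
[227.9 196.5] (263.3, 158) [0.4602 0.3767 0.0947] 0.0992
[204.5 203.1] (276.3, 149.3) [0.4837 0.4156 0.0998] 0.0018
[204.5 203.1] (291, 155.7) [0.5068 0.4054 0.0702] 0.0529
[204.5 203.1] (278.3, 164.3) [0.4921 0.4314 0.0218] 0.0076
[204.5 203.1] (263.3, 158) [0.4669 0.4391 0.0562] 0.0484
[234.4 220.2] (276.3, 149.3) [0.4304 0.3228 0.1682] 0.0098
[234.4 220.2] (291, 155.7) [0.4509 0.312  0.1412] 0.0405
[234.4 220.2] (278.3, 164.3) [0.4352 0.3322 0.1   ] 0.0017
[234.4 220.2] (263.3, 158) [0.413  0.3412 0.1306] 0.0532
[210.8 226.6] (276.3, 149.3) [0.4344 0.3757 0.1421] 0.04
[210.8 226.6] (291, 155.7) [0.4543 0.3629 0.1184] 0.093
[210.8 226.6] (278.3, 164.3) [0.4393 0.388  0.0709] 0.0513
[210.8 226.6] (263.3, 158) [0.4176 0.3989 0.0984] 0.0032
```

```bash
python3 - <<'E'
from h import *
s=np.load("side0.npz")["color"];n=manip.get_image("side")["color"]
print(manip.observe()["ee_pos"])
a,b=[x[115:175,250:330] for x in(s,n)]
cv2.imwrite("pics/c2.png",cv2.resize(np.hstack([a,b]),None,fx=5,fy=5,interpolation=0)[...,::-1])
E
```

```text
[0.50273232 0.34951137 0.11642221]
```

View pics/c2.png

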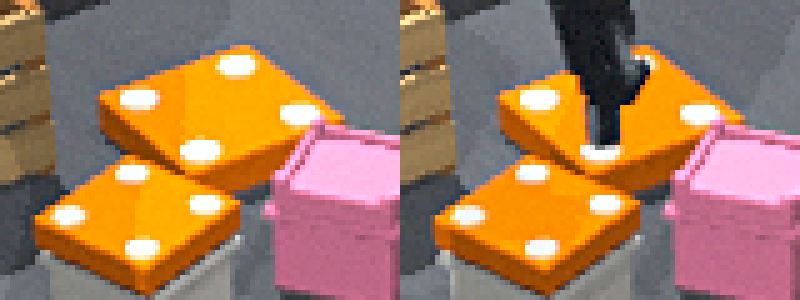

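The tip appears at (291,144.5), about 7 px above the prediction of (291,152). So it's either higher than the reported TCP or offset. I'll descend gently and watch the force.

>>> apply_moves(plan=[0.5, 0, 0, 0, 1.0, 0, 0, 0, 1.2, 0, 0, 0, 1.2, 0, 0, 0])

```text
time_s: 2.25
ee_pos: [0.5025, 0.3493, 0.1038]
eef_rot: [[0.002, -0.974, 0.226], [-0.003, 0.226, 0.974], [-1.0, -0.003, -0.003]]
wrist_force: [0.7, -0.3, 0.9]
width: -0.0
```

```bash
python3 - <<'E'
from h import *
n=manip.get_image("side");n2=n["color"]
p=np.array(manip.observe()["ee_pos"]);print(p,proj(n,p))
cv2.imwrite("pics/c3.png",cv2.resize(n2[115:175,250:330],None,fx=7,fy=7,interpolation=0)[...,::-1])
E
```

```text
[0.50259315 0.34938213 0.10410467] [291.40950105 154.4484343 ]
```

View pics/c3.png

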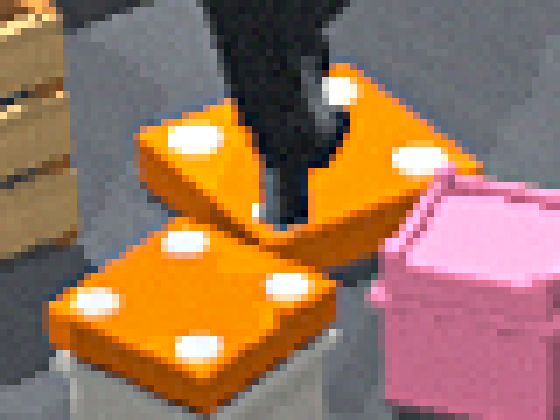

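```bash
python3 - <<'E'
from h import *
t=np.load("top0.npz");c=t["color"].copy()
p=np.array([.137,.6095,.196]);print(proj(t,p), proj(t,p+[0,0,.1]))
R=np.array([.219,.976,0])
c=cv2.resize(c[310:400,40:170],None,fx=6,fy=6,interpolation=0)
for q,k in((p,(255,0,0)),(p+R*.0425,(0,255,0)),(p-R*.0425,(0,255,0)),(p+[0,0,.1],(0,0,255))):
    u=proj(t,q);cv2.drawMarker(c,(int((u[0]-40)*6),int((u[1]-310)*6)),k,0,14,2)
cv2.imwrite("pics/c4.png",c[...,::-1])
E
```

```text
[121.90119546 336.7096751 ] [104.72393284 346.25758535]
```

View pics/c4.png

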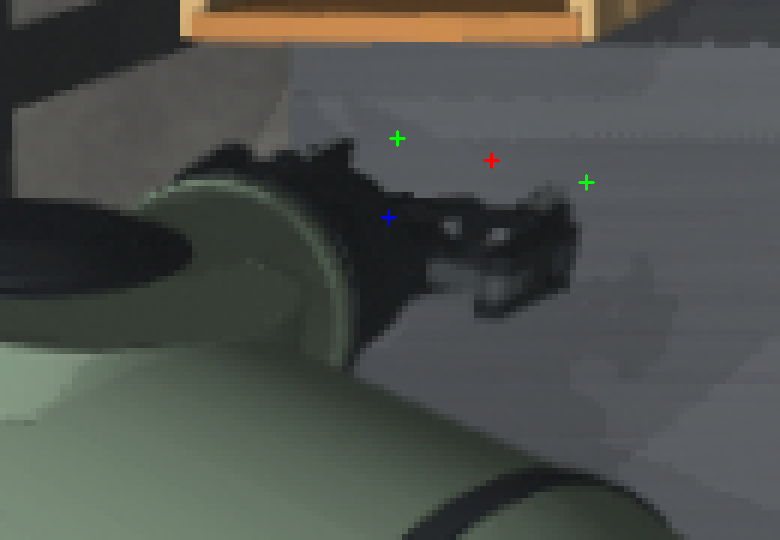

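In the start image the finger tips also sit about 24 mm nearer the body than the reported TCP, along the tool axis. The offset is therefore vertical, and I expect contact at a TCP z of about 0.078. I'll go on down, guided by the force.

>>> apply_moves(plan=[0.3, 0, 0, 0, 0.6, 0, 0, 0, 0.9, 0, 0, 0, 1.2, 0, 0, 0, 1.2, 0, 0, 0])

```text
time_s: 2.72
ee_pos: [0.5023, 0.3491, 0.0914]
eef_rot: [[0.002, -0.974, 0.226], [-0.004, 0.226, 0.974], [-1.0, -0.003, -0.003]]
wrist_force: [0.0, -0.4, 0.2]
width: 0.0
```

>>> apply_moves(plan=[0.2, 0, 0, 0, 0.4, 0, 0, 0, 0.6, 0, 0, 0, 0.6, 0, 0, 0])

```text
time_s: 3.05
ee_pos: [0.5022, 0.349, 0.0849]
eef_rot: [[0.001, -0.974, 0.226], [-0.004, 0.226, 0.974], [-1.0, -0.002, -0.004]]
wrist_force: [0.8, -0.4, 0.9]
width: -0.0002
```

>>> apply_moves(plan=[0.2, 0, 0, 0, 0.4, 0, 0, 0, 0.4, 0, 0, 0])

```text
time_s: 3.3
ee_pos: [0.502, 0.3488, 0.0805]
eef_rot: [[0.001, -0.974, 0.226], [-0.005, 0.226, 0.974], [-1.0, -0.002, -0.004]]
wrist_force: [0.2, 0.1, -0.4]
width: 0.0003
```

>>> apply_moves(plan=[0.15, 0, 0, 0, 0.3, 0, 0, 0, 0.3, 0, 0, 0])

```text
time_s: 3.55
ee_pos: [0.5019, 0.3488, 0.0772]
eef_rot: [[0.001, -0.974, 0.226], [-0.005, 0.226, 0.974], [-1.0, -0.002, -0.004]]
wrist_force: [-0.0, 0.3, 0.2]
width: 0.0001
```

```bash
python3 - <<'E'
from h import *
n=manip.get_image("side");n2=n["color"]
o=manip.observe();p=np.array(o["ee_pos"]);print(p,proj(n,p),o["wrist_force"])
cv2.imwrite("pics/c5.png",cv2.resize(n2[115:175,250:330],None,fx=7,fy=7,interpolation=0)[...,::-1])
E
```

```text
[0.50193573 0.34879123 0.07734439] [291.6625685  160.81424687] [-0.67323124  0.57713132  0.59489673]
```

View pics/c5.png

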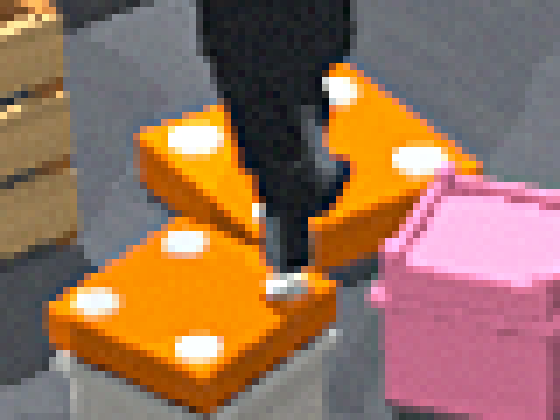

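The tip is now just above the white dot at (290,156), so the vertical offset is confirmed. I'll press in small steps.

>>> apply_moves(plan=[0.1, 0, 0, 0, 0.2, 0, 0, 0, 0.2, 0, 0, 0])

```text
time_s: 3.85
ee_pos: [0.5019, 0.3487, 0.0752]
eef_rot: [[0.001, -0.974, 0.226], [-0.005, 0.226, 0.974], [-1.0, -0.002, -0.004]]
wrist_force: [-0.5, -0.3, 0.6]
width: -0.0003
```

>>> apply_moves(plan=[0.1, 0, 0, 0, 0.2, 0, 0, 0, 0.2, 0, 0, 0])

```text
time_s: 4.1
ee_pos: [0.5018, 0.3486, 0.073]
eef_rot: [[0.0, -0.974, 0.226], [-0.005, 0.226, 0.974], [-1.0, -0.001, -0.005]]
wrist_force: [-0.6, -0.2, 0.3]
width: 0.0001
```

>>> apply_moves(plan=[0.1, 0, 0, 0, 0.2, 0, 0, 0, 0.2, 0, 0, 0])

```text
time_s: 4.35
ee_pos: [0.5017, 0.3485, 0.0707]
eef_rot: [[0.0, -0.974, 0.226], [-0.005, 0.226, 0.974], [-1.0, -0.001, -0.005]]
wrist_force: [0.8, 0.4, -0.1]
width: -0.0001
```

>>> apply_moves(plan=[0.1, 0, 0, 0, 0.2, 0, 0, 0, 0.2, 0, 0, 0])

```text
time_s: 4.6
ee_pos: [0.5016, 0.3485, 0.0685]
eef_rot: [[-0.0, -0.974, 0.226], [-0.005, 0.226, 0.974], [-1.0, -0.001, -0.005]]
wrist_force: [0.1, 0.5, 0.0]
width: 0.0002
```

>>> apply_moves(plan=[0.1, 0, 0, 0, 0.2, 0, 0, 0, 0.2, 0, 0, 0])

```text
time_s: 4.85
ee_pos: [0.5017, 0.3485, 0.0667]
eef_rot: [[0.0, -0.974, 0.226], [-0.005, 0.226, 0.974], [-1.0, -0.001, -0.005]]
wrist_force: [-1.3, -0.3, 2.9]
width: 0.0
```

```bash
python3 - <<'E'
from h import *
n=manip.get_image("side");n2=n["color"]
o=manip.observe();p=np.array(o["ee_pos"]);print(p,proj(n,p),o["wrist_force"])
cv2.imwrite("pics/c6.png",cv2.resize(n2[115:175,250:330],None,fx=7,fy=7,interpolation=0)[...,::-1])
E
```

```text
[0.50167914 0.34853725 0.06665833] [291.76640728 163.32428152] [ 0.16583702 -0.11313739  3.31133482]
```

View pics/c6.png

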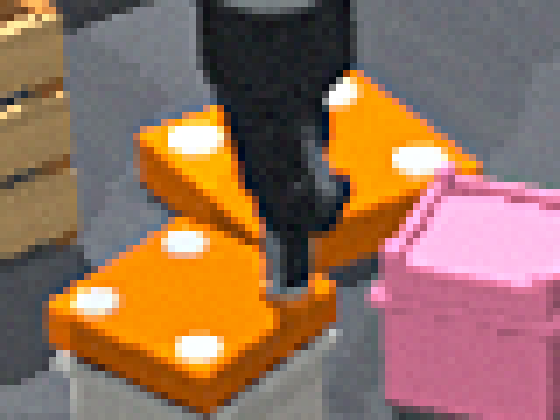

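Contact is at a TCP z of about 0.067, squarely on the dot, with force rising to 3 N. I'll press further.

>>> apply_moves(plan=[0.1, 0, 0, 0, 0.2, 0, 0, 0, 0.3, 0, 0, 0])

```text
time_s: 5.15
ee_pos: [0.502, 0.3485, 0.0642]
eef_rot: [[0.001, -0.974, 0.226], [-0.005, 0.226, 0.974], [-1.0, -0.002, -0.005]]
wrist_force: [-1.0, -2.8, 13.4]
width: 0.0001
```

>>> apply_moves(plan=[0.1, 0, 0, 0, 0.2, 0, 0, 0, 0.3, 0, 0, 0])

```text
time_s: 5.4
ee_pos: [0.5024, 0.3484, 0.0619]
eef_rot: [[0.001, -0.974, 0.227], [-0.005, 0.227, 0.974], [-1.0, -0.002, -0.004]]
wrist_force: [-2.8, -3.3, 19.1]
width: 0.0001
```

>>> apply_moves(plan=[0.1, 0, 0, 0, 0.2, 0, 0, 0, 0.3, 0, 0, 0])

```text
time_s: 5.65
ee_pos: [0.5034, 0.3487, 0.0611]
eef_rot: [[0.003, -0.974, 0.227], [-0.003, 0.227, 0.974], [-1.0, -0.004, -0.002]]
wrist_force: [-6.9, -8.5, 46.9]
width: -0.0
```

That was the hard stop, at 47 N. I'll lift and go to the next corner (B), pressing more gently at the end.

>>> apply_moves(plan=[-1, 0, 0, 0, -2.5, 0, 0, 0, -3, 1, 2, 0, -3, 2.3, 4, 0, -3, 3.3, 6, 0, -3, 3.3, 6, 0, -3, 3.3, 6, 0])

```text
time_s: 6.23
ee_pos: [0.484, 0.4158, 0.0905]
eef_rot: [[0.003, -0.974, 0.225], [-0.003, 0.225, 0.974], [-1.0, -0.004, -0.002]]
wrist_force: [0.7, -1.0, -0.5]
width: -0.0
```

```bash
python3 - <<'E'
from h import *
n=manip.get_image("side");n2=n["color"]
o=manip.observe();p=np.array(o["ee_pos"]);print(p,o["wrist_force"])
cv2.imwrite("pics/c7.png",cv2.resize(n2[115:190,250:330],None,fx=7,fy=7,interpolation=0)[...,::-1])
E
```

```text
[0.48464983 0.41458254 0.09055563] [ 0.07106904 -0.55739093 -0.37637386]
```

View pics/c7.png

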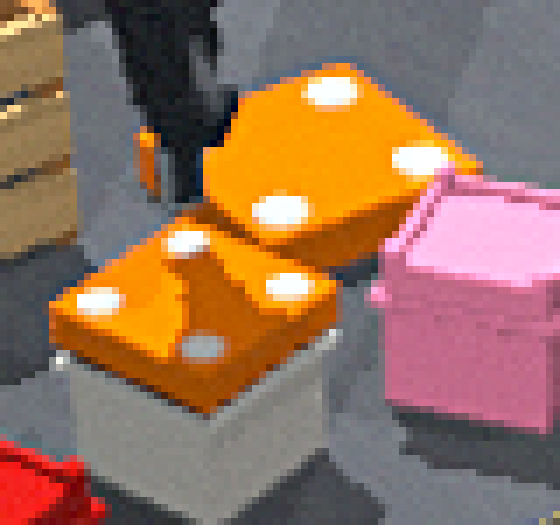

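The tub hasn't moved, and the tip stands above dot B at (276,149).

>>> apply_moves(plan=[0.4, 0, 0, 0, 0.8, 0, 0, 0, 1.2, 0, 0, 0, 1.6, 0, 0, 0, 1.8, 0, 0, 0, 1.8, 0, 0, 0])

```text
time_s: 6.78
ee_pos: [0.4846, 0.4142, 0.0719]
eef_rot: [[0.003, -0.974, 0.227], [-0.004, 0.227, 0.974], [-1.0, -0.004, -0.004]]
wrist_force: [0.4, 0.2, 0.1]
width: 0.0001
```

>>> apply_moves(plan=[0.2, 0, 0, 0, 0.4, 0, 0, 0, 0.6, 0, 0, 0, 0.6, 0, 0, 0])

```text
time_s: 7.12
ee_pos: [0.4847, 0.4142, 0.0658]
eef_rot: [[0.003, -0.974, 0.227], [-0.004, 0.227, 0.974], [-1.0, -0.004, -0.004]]
wrist_force: [-0.9, 0.2, 1.6]
width: -0.0001
```

>>> apply_moves(plan=[0.1, 0, 0, 0, 0.2, 0, 0, 0, 0.2, 0, 0, 0])

```text
time_s: 7.37
ee_pos: [0.4849, 0.4142, 0.0641]
eef_rot: [[0.003, -0.974, 0.227], [-0.004, 0.227, 0.974], [-1.0, -0.004, -0.003]]
wrist_force: [-1.1, -0.8, 5.8]
width: -0.0002
```

>>> apply_moves(plan=[0.1, 0, 0, 0, 0.2, 0, 0, 0, 0.25, 0, 0, 0])

```text
time_s: 7.62
ee_pos: [0.485, 0.4143, 0.0621]
eef_rot: [[0.004, -0.974, 0.227], [-0.004, 0.227, 0.974], [-1.0, -0.004, -0.003]]
wrist_force: [-1.2, -1.1, 9.4]
width: -0.0004
```

>>> apply_moves(plan=[0.1, 0, 0, 0, 0.2, 0, 0, 0, 0.2, 0, 0, 0])

```text
time_s: 7.87
ee_pos: [0.4853, 0.4145, 0.061]
eef_rot: [[0.004, -0.974, 0.227], [-0.003, 0.227, 0.974], [-1.0, -0.005, -0.002]]
wrist_force: [-4.2, -3.7, 16.4]
width: -0.0001
```

>>> apply_moves(plan=[0.1, 0, 0, 0, 0.2, 0, 0, 0, 0.2, 0, 0, 0])

```text
time_s: 8.12
ee_pos: [0.4859, 0.415, 0.0608]
eef_rot: [[0.006, -0.974, 0.227], [-0.002, 0.227, 0.974], [-1.0, -0.006, -0.0]]
wrist_force: [-5.3, -5.7, 25.9]
width: -0.0001
```

>>> apply_moves(plan=[0, 0, 0, 0])

```text
time_s: 8.2
ee_pos: [0.4861, 0.4151, 0.0617]
eef_rot: [[0.006, -0.974, 0.227], [-0.001, 0.227, 0.974], [-1.0, -0.006, 0.0]]
wrist_force: [0.6, 0.2, 0.0]
width: 0.0
```

B bottomed at 0.061, the same height as A. Next is D.

>>> apply_moves(plan=[-1, 0, 0, 0, -2.5, 0, 0, 0, -3, 2, -1, 0, -3, 4, -2.2, 0, -3, 6.1, -3.3, 0, -3, 6.1, -3.3, 0, -2.6, 6.1, -3.3, 0, -2, 6.1, -3.3, 0, -1.5, 6.1, -3.3, 0, -1.5, 6.1, -3.3, 0])

```text
time_s: 9.03
ee_pos: [0.4192, 0.3964, 0.0749]
eef_rot: [[0.005, -0.974, 0.228], [-0.002, 0.228, 0.974], [-1.0, -0.006, -0.001]]
wrist_force: [-0.6, 0.1, 0.1]
width: 0.0
```

>>> apply_moves(plan=[0.2, 0, 0, 0, 0.4, 0, 0, 0, 0.6, 0, 0, 0, 0.8, 0, 0, 0, 0.8, 0, 0, 0])

```text
time_s: 9.45
ee_pos: [0.4194, 0.3964, 0.0668]
eef_rot: [[0.005, -0.974, 0.228], [-0.002, 0.228, 0.974], [-1.0, -0.006, -0.001]]
wrist_force: [-0.1, -0.3, 2.0]
width: -0.0003
```

>>> apply_moves(plan=[0.1, 0, 0, 0, 0.2, 0, 0, 0, 0.2, 0, 0, 0])

```text
time_s: 9.7
ee_pos: [0.4193, 0.3965, 0.065]
eef_rot: [[0.005, -0.974, 0.228], [-0.002, 0.228, 0.974], [-1.0, -0.006, -0.001]]
wrist_force: [-2.5, -1.0, 7.2]
width: -0.0002
```

>>> apply_moves(plan=[0.1, 0, 0, 0, 0.2, 0, 0, 0, 0.25, 0, 0, 0])

```text
time_s: 9.95
ee_pos: [0.4192, 0.3966, 0.0629]
eef_rot: [[0.005, -0.974, 0.228], [-0.002, 0.228, 0.974], [-1.0, -0.005, -0.001]]
wrist_force: [-4.0, -2.7, 11.2]
width: -0.0002
```

>>> apply_moves(plan=[0.1, 0, 0, 0, 0.2, 0, 0, 0, 0.2, 0, 0, 0])

```text
time_s: 10.2
ee_pos: [0.4191, 0.3967, 0.0614]
eef_rot: [[0.005, -0.974, 0.228], [-0.002, 0.228, 0.974], [-1.0, -0.005, -0.001]]
wrist_force: [-3.1, -2.4, 10.6]
width: -0.0003
```

>>> apply_moves(plan=[0.1, 0, 0, 0, 0.2, 0, 0, 0, 0.2, 0, 0, 0])

```text
time_s: 10.45
ee_pos: [0.4191, 0.3967, 0.0607]
eef_rot: [[0.005, -0.974, 0.228], [-0.001, 0.228, 0.974], [-1.0, -0.005, -0.0]]
wrist_force: [-7.6, -6.7, 27.8]
width: -0.0
```

D is home. Last is C.

>>> apply_moves(plan=[-1, 0, 0, 0, -2.5, 0, 0, 0, -3, -1, -2, 0, -3, -2, -4, 0, -3, -3.1, -6, 0, -3, -3.1, -6, 0, -2.6, -3.1, -6, 0, -2, -3.1, -6, 0, -1.5, -3.1, -6, 0, -1.5, -3.1, -6, 0])

```text
time_s: 11.28
ee_pos: [0.4346, 0.3317, 0.0745]
eef_rot: [[0.004, -0.974, 0.227], [-0.002, 0.227, 0.974], [-1.0, -0.004, -0.001]]
wrist_force: [-0.5, -0.1, 0.3]
width: 0.0001
```

>>> apply_moves(plan=[0.2, 0, 0, 0, 0.4, 0, 0, 0, 0.6, 0, 0, 0, 0.8, 0, 0, 0, 0.8, 0, 0, 0])

```text
time_s: 11.7
ee_pos: [0.4345, 0.3316, 0.0661]
eef_rot: [[0.003, -0.974, 0.227], [-0.003, 0.227, 0.974], [-1.0, -0.004, -0.002]]
wrist_force: [-0.5, 0.2, -0.5]
width: -0.0002
```

>>> apply_moves(plan=[0.1, 0, 0, 0, 0.2, 0, 0, 0, 0.2, 0, 0, 0])

```text
time_s: 11.95
ee_pos: [0.4345, 0.3317, 0.0643]
eef_rot: [[0.003, -0.974, 0.227], [-0.002, 0.227, 0.974], [-1.0, -0.004, -0.002]]
wrist_force: [-1.5, -0.4, 4.3]
width: 0.0001
```

>>> apply_moves(plan=[0.1, 0, 0, 0, 0.2, 0, 0, 0, 0.2, 0, 0, 0])

```text
time_s: 12.2
ee_pos: [0.4344, 0.3317, 0.0625]
eef_rot: [[0.003, -0.974, 0.227], [-0.002, 0.227, 0.974], [-1.0, -0.004, -0.002]]
wrist_force: [-1.8, -1.1, 6.1]
width: 0.0001
```

>>> apply_moves(plan=[0.1, 0, 0, 0, 0.2, 0, 0, 0, 0.2, 0, 0, 0])

```text
time_s: 12.45
ee_pos: [0.4344, 0.3316, 0.0607]
eef_rot: [[0.003, -0.974, 0.227], [-0.002, 0.227, 0.974], [-1.0, -0.004, -0.002]]
wrist_force: [-1.8, -0.9, 4.8]
width: 0.0002
```

>>> apply_moves(plan=[0.1, 0, 0, 0, 0.2, 0, 0, 0, 0.2, 0, 0, 0])

```text
time_s: 12.7
ee_pos: [0.4344, 0.3316, 0.0599]
eef_rot: [[0.004, -0.974, 0.227], [-0.002, 0.227, 0.974], [-1.0, -0.004, -0.001]]
wrist_force: [-6.8, -4.9, 26.4]
width: 0.0004
```

>>> apply_moves(plan=[-1, 0, 0, 0, -2.5, 0, 0, 0, -4, 0, 0, 0, -6, 0, 0, 0, -8, 0, 0, 0, -10, 3, 3, 0, -10, 6, 7, 0, -10, 9, 11, 0, -10, 12, 15, 0, -10, 15, 18, 0, -10, 15, 18, 0, -10, 15, 18, 0])

```text
time_s: 13.7
ee_pos: [0.3235, 0.5469, 0.1588]
eef_rot: [[0.001, -0.976, 0.22], [0.001, 0.22, 0.976], [-1.0, -0.001, 0.001]]
wrist_force: [0.0, 0.8, -0.0]
width: 0.0
```

```bash
python3 - <<'E'
from h import *
n=manip.get_image("side");t=manip.get_image("top")
o=manip.observe();print(np.round(o["ee_pos"],3),np.round(o["wrist_force"],1),o["time_s"])
a=cv2.resize(n["color"][115:215,235:345],None,fx=5,fy=5,interpolation=0)
b=cv2.resize(t["color"][140:300,170:280],None,fx=2.27,fy=3.125,interpolation=0)
cv2.imwrite("pics/c8.png",np.hstack([a,b])[...,::-1])
np.savez("s1.npz",**n);np.savez("t1.npz",**t)
_,d,_=lid(t,(190,180,250,242))
P=np.array([plane(t,u,.095) for u in d]);print(P.round(4),P.mean(0))
E
```

```text
[0.328 0.542 0.159] [0.2 0.1 0.5] 13.8
[[0.5039 0.3497 0.095 ]
 [0.4867 0.4156 0.095 ]
 [0.4379 0.3323 0.095 ]
 [0.4214 0.3977 0.095 ]] [0.46247737 0.37381936 0.095     ]
```

View pics/c8.png

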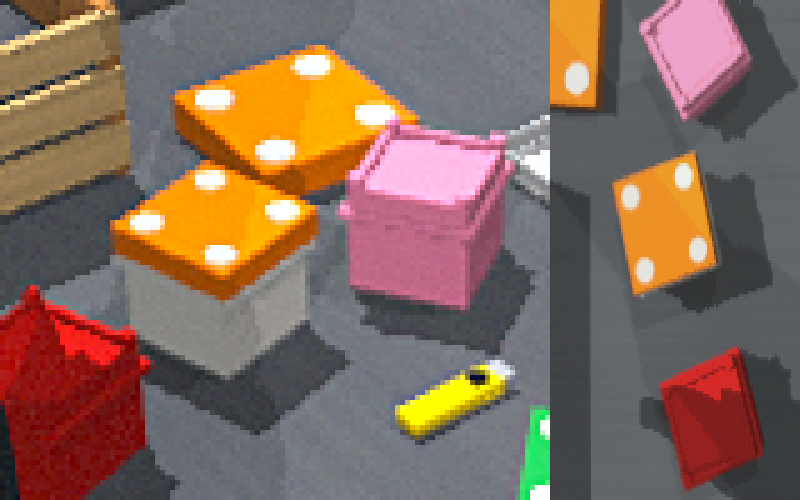

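```bash
sed -i 's/st\[i,4\]>25/st[i,4]>14/' h.py; python3 - <<'E'
from h import *
for k,z in(("0",.102),("1",.095)):
    s=np.load("side0.npz" if k=="0" else "s1.npz");t=np.load("top0.npz" if k=="0" else "t1.npz")
    _,dt,_=lid(t,(190,180,250,242)); _,ds,a=lid(s,(253,147,301,178)); print(k,ds.round(1).tolist())
    for u in dt:
        r=min((tri(t,u,s,v) for v in ds),key=lambda r:r[1]+abs(r[0][2]-.1)); print(r[0].round(4),round(r[1],4))
E
```

```text
0 [[275.9, 149.3], [290.5, 155.5], [263.4, 157.6], [277.9, 164.3]]
[0.5008 0.3504 0.0998] 0.0028
[0.4831 0.4162 0.0996] 0.0034
[0.4346 0.3326 0.0998] 0.0031
[0.4177 0.3982 0.1003] 0.0027
1 [[276.4, 150.6], [291.1, 156.6], [264.0, 159.1], [278.5, 165.5]]
[0.503  0.3505 0.0943] 0.0024
[0.4856 0.4171 0.0925] 0.0031
[0.4369 0.3333 0.0933] 0.0025
[0.4202 0.3992 0.0925] 0.0031
```

The corners dropped 5.5, 7.1, 6.5 and 7.8 mm. A reads about 1 mm high, so I'll press it once more as a check.

>>> apply_moves(plan=[0, -3, -2, 0, 0, -6, -4, 0, 0, -9, -6, 0, 0, -12, -8, 0, 0, -15, -10.3, 0, 0, -18, -12.5, 0, 0, -21.3, -14.9, 0, 0, -21.3, -14.9, 0, 2, -21.3, -14.9, 0, 4, -21.3, -14.9, 0, 6, -21.3, -14.9, 0, 6, -21.3, -14.9, 0])

```text
time_s: 14.8
ee_pos: [0.501, 0.3464, 0.0969]
eef_rot: [[0.0, -0.974, 0.226], [-0.005, 0.226, 0.974], [-1.0, -0.001, -0.005]]
wrist_force: [-0.2, -0.1, -0.8]
width: -0.0001
```

>>> apply_moves(plan=[0.8, 0, 0, 0, 1.5, 0, 0, 0, 2.2, 0, 0, 0, 2.6, 0, 0, 0, 2.6, 0, 0, 0])

```text
time_s: 15.22
ee_pos: [0.5007, 0.3461, 0.0704]
eef_rot: [[-0.001, -0.974, 0.226], [-0.006, 0.226, 0.974], [-1.0, -0.001, -0.006]]
wrist_force: [-0.0, -0.1, -0.2]
width: -0.0
```

>>> apply_moves(plan=[0.2, 0, 0, 0, 0.4, 0, 0, 0, 0.6, 0, 0, 0, 0.6, 0, 0, 0])

```text
time_s: 15.55
ee_pos: [0.5007, 0.346, 0.0642]
eef_rot: [[-0.001, -0.974, 0.226], [-0.006, 0.226, 0.974], [-1.0, -0.001, -0.006]]
wrist_force: [-0.3, -0.2, 1.0]
width: -0.0003
```

>>> apply_moves(plan=[0.1, 0, 0, 0, 0.2, 0, 0, 0, 0.2, 0, 0, 0])

```text
time_s: 15.8
ee_pos: [0.5006, 0.346, 0.0621]
eef_rot: [[-0.001, -0.974, 0.226], [-0.006, 0.226, 0.974], [-1.0, -0.001, -0.006]]
wrist_force: [0.0, -0.2, 0.6]
width: -0.0
```

>>> apply_moves(plan=[0.1, 0, 0, 0, 0.2, 0, 0, 0, 0.2, 0, 0, 0])

```text
time_s: 16.05
ee_pos: [0.5007, 0.346, 0.0601]
eef_rot: [[-0.001, -0.974, 0.226], [-0.006, 0.226, 0.974], [-1.0, -0.001, -0.006]]
wrist_force: [-0.5, 0.6, 0.8]
width: -0.0002
```

>>> apply_moves(plan=[0.1, 0, 0, 0, 0.2, 0, 0, 0, 0.2, 0, 0, 0])

```text
time_s: 16.3
ee_pos: [0.5015, 0.3462, 0.0599]
eef_rot: [[0.001, -0.974, 0.227], [-0.005, 0.227, 0.974], [-1.0, -0.002, -0.005]]
wrist_force: [-7.6, -5.1, 28.6]
width: 0.0003
```

>>> apply_moves(plan=[-1, 0, 0, 0, -2.5, 0, 0, 0, -4, 0, 0, 0, -6, 0, 0, 0, -8, 0, 0, 0, -10, 3, 2, 0, -10, 6, 4, 0, -10, 9, 6, 0, -10, 12, 9, 0, -10, 15, 11, 0, -10, 18, 13, 0, -10, 20, 14, 0])

```text
time_s: 17.3
ee_pos: [0.3349, 0.5315, 0.1588]
eef_rot: [[0.0, -0.975, 0.224], [-0.004, 0.224, 0.975], [-1.0, -0.001, -0.004]]
wrist_force: [0.3, 0.0, -0.4]
width: -0.0001
```

>>> apply_moves(plan=[0, 0, 0, 0, 0, 0, 0, 0, 0, 0, 0, 0])

```text
time_s: 17.55
ee_pos: [0.3357, 0.5309, 0.1589]
eef_rot: [[0.001, -0.975, 0.224], [-0.004, 0.224, 0.975], [-1.0, -0.001, -0.004]]
wrist_force: [0.8, -0.2, 0.3]
width: -0.0001
```

```bash
python3 - <<'E'
from h import *
s=manip.get_image("side");t=manip.get_image("top");t0=np.load("top0.npz")
o=manip.observe();print(np.round(o["ee_pos"],3),np.round(o["wrist_force"],1),o["time_s"])
_,dt,_=lid(t,(190,180,250,242)); _,ds,a=lid(s,(253,147,301,178))
for u in dt:
    r=min((tri(t,u,s,v) for v in ds),key=lambda r:r[1]+abs(r[0][2]-.1)); print(r[0].round(4),round(r[1],4))
for n,l,h in(("green",(50,150,60),(75,255,255)),("blue",(105,150,60),(125,255,255))):
    for d in(t0,t):
        m=cv2.moments(cv2.inRange(cv2.cvtColor(d["color"][120:230,320:445],cv2.COLOR_RGB2HSV),l,h),True)
        print(n,round(m["m10"]/m["m00"],2),round(m["m01"]/m["m00"],2))
E
```

```text
[0.336 0.53  0.159] [-0.2 -0.3  0.2] 17.65
[0.5028 0.3504 0.0944] 0.0023
[0.4856 0.4171 0.0925] 0.0031
[0.4369 0.3333 0.0933] 0.0025
[0.4199 0.3986 0.0934] 0.0032
green 35.7 77.29
green 35.63 77.21
blue 92.46 35.76
blue 92.46 35.74
```

```bash
python3 -c "
from rig import manip
print(manip.finish_job())"
```

```text
the job is handed in; nothing more can be done
None
```

I pressed the small orange lid at each of its four white dots, one after another. Then I went over the first corner once more, moved the arm clear and handed the job in at about 17.7 s.

**Seating:** every corner reached its hard stop, at a TCP height of 0.060–0.061 m. On the second press the first corner didn't give. Triangulated from both cameras, the lid top dropped about 6.5 mm on average, from 0.100 to 0.0934 m. The four dots agree to about 2 mm.

**Position:** the lid centre is about 2 mm from where it was measured at the start. The green and blue tubs have not moved, to within 0.1 px. The wrist force is back to about 0.

**What disagreed:**
- **Tip height:** the visible finger tips sat well above the reported TCP. Contact came with the TCP about 34 mm below the lid top, so I found it by force and picture instead.
- **Press force:** the first press peaked at 47 N, and the others reached 26–29 N at the hard stop. All were above the advised 12–20 N, but far below the 120 N wrist limit.
- **Absolute height:** the triangulated heights read about 2 mm below the stated ones both before and after, which fits the calibration error.
- **Tilt:** I did not measure the tilt during the job. I inferred it from the first corner going down about 6.5 mm alone.

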